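Lids back on the canisters

ROBOT

A 6-joint arm with a two-finger parallel gripper is mounted at the origin on a cart in front of the work surface, level with it; the furniture and walls round the work are solid. World frame = base frame: x ahead of the robot, y to its left, z up, the work surface at z = 0. Lengths are in m, angles in rad, forces in N, time in s.
With the tool pointing down it reaches from about 0.4 to 0.825 m from the base axis. Payload 7 kg.
Tool frame: the origin (TCP) lies on the centre line of the jaws, within the pads' length; the fingertips stand 25 mm ahead of it and the grasp point (between the pads) lies 6 mm ahead of it; z points along the fingers, y is the line along which they close (so a half turn about z gives the same grasp; the last joint's range is limited). The gripper opens to 85 mm and grips with 20 to 120 N. Pads are 22 mm wide; open, the fingers measure 114 mm over their backs; the gripper's body (76 mm by 85 mm) begins 54 mm behind the grasp point. The pads swing forward as they close: fully open they stand 13 mm farther back than shut.
Start: joints at [1.515, 0.359, 0.012, 0, -1.224, -0.288], TCP at [0.228, 0.635, 0.216] pointing down, gripper open.
Joint ranges: [-3.07, 3.07], [-1.43, 2.12], [-1.02, 1.25], [-3.03, 1.67], [-3.05, -0], [-3.03, 3.03]. Speed limits (rad/s): [2.39, 2.39, 3.01, 3.14, 3.14, 3.14].

INTERFACE

Orientations are given as a rotation vector (axis times angle).
In Python, from rig import arm, optics gives the robot as it stands. The module is installed in compiled form; this text tells all that it offers.
- The arm moves only by the shell command python3 -m jog 'ROWS'. ROWS is text: rows parted by semicolons, each of 7 numbers parted by spaces: the shift along the tool's x, y, z scaled (see below), then the turn, a rotation vector about the tool's x, y, z scaled (see below), then the closure in counts, from 0 (fully open) to 255 (shut). In form: tx ty tz ax ay az hand; .... A call has 1 to 10 rows; each row shifts and turns the commanded pose from where the row before left it, along the tool's axes as they then stand; what a row does not reach is not made up. The controller multiplies each number of a shift by 0.2 m and each number of a turn by 10 degrees. A row lasts 1/8 s, in which the tool goes at most 62.5 mm and 10.7 degrees, less where a joint would pass 70% of its speed; a pose out of reach is approached as far as the arm can. A call with a number of a shift or a turn outside -1 to 1 is refused whole. A call with a gripper value outside its range is refused whole. The fingers move at their own pace and stop on an object; the grip force is fixed at half the most. Time passes only in rows, so rows that do not move let the fingers close. It gives the time, the measured TCP pose, the force, the opening and the grip force at its end, in the units of the state.
- arm.state(): the state, without advancing time (a new reading comes with each control period).
- optics.capture(name): name is "scene" or "top"; returns a dict with "image" (400x640x3 uint8, red, green, blue), "range_z" (400x640 float32, m along the optical axis (not along the pixel's ray), 0 where there is no reading), "vfov" (degrees; the focal length in pixels is half the picture's height over the tangent of half this angle, whatever the lens; pixels are square), "cx", "cy" (the principal point, pixels), "cam_to_world" (4x4, takes a point from camera to world coordinates). Camera axes: x right, y up, looking along -z (the intrinsics and any distortion apply to the point x, -y, -z); pixel columns grow to the right and rows downward; lengths in m; the calibration is good to about 2 mm. A picture is of the moment at which its call begins.
- arm.hand_in(): hands the job in; it is judged then, once.
The state is a dict: "t": time; "joint_positions": joint angles; "qd": joint speeds; "tau": joint torques, N m; "ee_pos": TCP position; "eef_rot": TCP orientation; "wrist_force": force on the tool from outside, world axes, zero at the start; "moment": the same for the moment, N m; "opening": finger opening in m; "grip_force": force on a finger pad.
Only numpy, scipy, OpenCV 4.12 (cv2) and the standard library are available. Lean on these libraries where they do the work, as an engineer would, in place of code of your own. Each camera call takes 0.05 s, during which the arm holds its last target. There are 200 camera calls.

TASK

The four stoneware canisters are washed and dry, but their wooden lids still lie in one stack. Take the stack apart and close every canister with the lid of its own size, each lid fully home with its rim lying flat on the canister. Set the lids down rather than dropping them, do not tip a canister over, and leave the two small cups where they stand.

Things in the scene. Friction and masses are not known exactly. Their poses are not given: they have to be found in the camera images.
- lid_1 (a point): The largest of four loose round pale-wood lids: rim disc 68 mm across, 14 mm thick; below it a tapered plug 12 mm deep, 55 mm wide at the disc, 48 mm at its foot; 26 mm high, no knob. Starts plug down in the stack, at the bottom, on the worktop. Point: its centre, 13 mm above the plug's foot (1 mm above the disc's underside); z: its axis, up. Goes on canister_1.
- lid_2 (a point): The second largest of four loose round pale-wood lids: rim disc 59 mm across, 14 mm thick; below it a tapered plug 12 mm deep, 46 mm wide at the disc, 39 mm at its foot; 26 mm high, no knob. Starts plug down in the stack, on the largest lid. Point: its centre, 13 mm above the plug's foot (1 mm above the disc's underside); z: its axis, up. Goes on canister_2.
- lid_3 (a point): The third largest of four loose round pale-wood lids: rim disc 50 mm across, 14 mm thick; below it a tapered plug 12 mm deep, 37 mm wide at the disc, 30 mm at its foot; 26 mm high, no knob. Starts plug down in the stack, on the second largest lid. Point: its centre, 13 mm above the plug's foot (1 mm above the disc's underside); z: its axis, up. Goes on canister_3.
- lid_4 (a point): The smallest of four loose round pale-wood lids: rim disc 41 mm across, 14 mm thick; below it a tapered plug 12 mm deep, 28 mm wide at the disc, 21 mm at its foot; 26 mm high, no knob. Starts plug down in the stack, on the third largest lid. Point: its centre, 13 mm above the plug's foot (1 mm above the disc's underside); z: its axis, up. Goes on canister_4.
- canister_1 (a point): The largest of four loose, empty, open cream stoneware canisters with a blank dark label: round, outside 66 mm across, 96 mm high, mouth 60 mm across. Point: centre of the mouth, level with the rim; z: its axis, up. Its lid is lid_1; seated, the disc lies on the rim and the lid's point is 1 mm above this one.
- canister_2 (a point): The second largest of four loose, empty, open cream stoneware canisters with a blank dark label: round, outside 57 mm across, 84 mm high, mouth 51 mm across. Point: centre of the mouth, level with the rim; z: its axis, up. Its lid is lid_2; seated, the disc lies on the rim and the lid's point is 1 mm above this one.
- canister_3 (a point): The third largest of four loose, empty, open cream stoneware canisters with a blank dark label: round, outside 48 mm across, 72 mm high, mouth 42 mm across. Point: centre of the mouth, level with the rim; z: its axis, up. Its lid is lid_3; seated, the disc lies on the rim and the lid's point is 1 mm above this one.
- canister_4 (a point): The smallest of four loose, empty, open cream stoneware canisters with a blank dark label: round, outside 39 mm across, 60 mm high, mouth 33 mm across. Point: centre of the mouth, level with the rim; z: its axis, up. Its lid is lid_4; seated, the disc lies on the rim and the lid's point is 1 mm above this one.
- cup_1 (a point): A small white cup with a handle and blue sprigs (loose, a bystander), 62 mm across the bowl, 50 mm high. The point is the centre of its bowl, about half-way up. Stays where it is.
- cup_2 (a point): A small white cup with a handle and diamond patterns (loose, a bystander), 58 mm across the bowl, 50 mm high. The point is the centre of its bowl, about half-way up. Stays where it is.
Not all that is in view belongs to the job. Leave any yellow look-alike of the part that bears canister_1 alone.

How it is judged:
By the outcome, as a careful person would: the job done as asked, in the order asked, and still so for the second after the job is handed in, with the robot touching nothing.
It also fails if it takes over 96 s, if anything falls off the work surface, if the arm or the gripper's body presses on something with over 40 N, if the wrist force passes 120 N, or if a joint passes its speed limit or range.

## Working session

There is one attempt and no reset: what is moved stays moved. The work goes in short steps, Python scripts to look and compute and a shell command to move; the robot and the scene stay as the last step left them, time stands still between calls to the robot, and variables do not carry over. Pictures are saved under pics/ and viewed, at most 14 in all, crops included, and the job is handed in when it is done.

```bash
mkdir -p pics
cat > h.py <<'E'
import numpy as np, cv2
from rig import arm, optics
def cap(n,fn=None):
    c=optics.capture(n)
    if fn: cv2.imwrite('pics/'+fn,c['image'][:,:,::-1])
    return c
def world(c):
    """per-pixel world points from depth"""
    f=200/np.tan(np.radians(c['vfov']/2)); h,w=c['range_z'].shape
    u,v=np.meshgrid(np.arange(w),np.arange(h)); d=c['range_z']
    P=np.stack([(u-c['cx'])/f*d,-(v-c['cy'])/f*d,-d,np.ones_like(d)],-1)
    return (P@np.array(c['cam_to_world']).T)[...,:3]
E
python3 - <<'E'
from h import *
for n in('scene','top'):
    c=cap(n,n+'0.png'); print(n,[k for k in c],c['vfov'],c['cx'],c['cy'],np.round(c['cam_to_world'],3).tolist())
    np.savez('/tmp/'+n,**c)
print(arm.state())
E
```

```text
scene ['image', 'range_z', 'vfov', 'cx', 'cy', 'cam_to_world'] 56.87890816932129 317.21297487551357 198.8647222618936 [[-0.754, 0.533, -0.383, 0.122], [-0.656, -0.597, 0.461, 0.442], [0.017, 0.599, 0.801, 0.831], [0.0, 0.0, 0.0, 1.0]]
top ['image', 'range_z', 'vfov', 'cx', 'cy', 'cam_to_world'] 44.25076012169923 318.51161754197443 204.72769567081303 [[-0.002, 0.998, -0.069, 0.366], [-1.0, -0.002, -0.002, -0.005], [-0.003, 0.068, 0.998, 1.63], [0.0, 0.0, 0.0, 1.0]]
{'t': 0.1, 'joint_positions': array([ 1.51512707e+00,  3.59352334e-01,  1.11770651e-02, -2.96670255e-04,
       -1.22407615e+00, -2.88095771e-01]), 'qd': array([-0.00020669, -0.0023533 ,  0.00289715, -0.00069949,  0.00048059,
        0.00010643]), 'tau': array([-1.72923028e-03, -5.84763265e+01,  2.94110155e+01,  6.95447445e+00,
       -3.15387748e-03,  9.51819487e-06]), 'ee_pos': array([0.22738084, 0.63509385, 0.21544711]), 'eef_rot': array([ 3.09381684e+00, -5.37233456e-01, -1.70101495e-04]), 'wrist_force': array([-0.07927722, -0.28033259,  0.58161295]), 'moment': array([-0.03001069,  0.01293081, -0.02144477]), 'grip_force': 0.0, 'opening': 0.08559615067654587}
```

View pics/scene0.png

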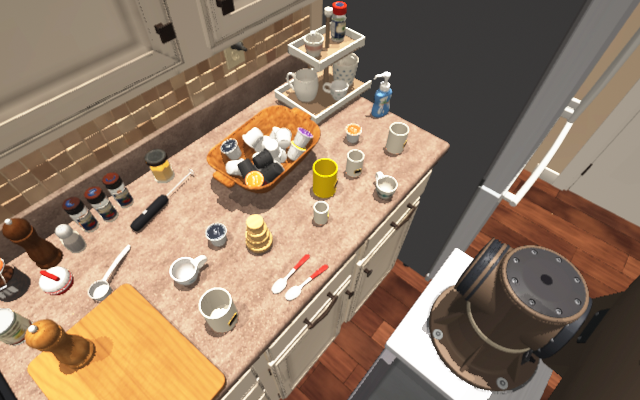

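View pics/top0.png

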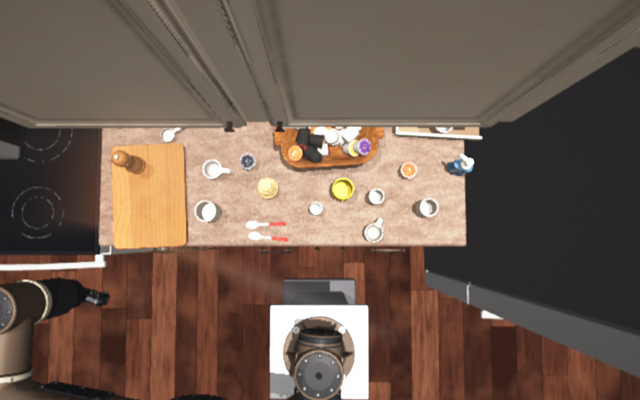

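The scene view shows the stack at (258,235). The canisters are at (218,310), (397,138), (355,162) and (321,212), the yellow decoy at (325,178), and the cups at (185,270) and (386,186). The top view has the same items: stack (267,188), canisters (206,211), (428,208), (376,197), (315,209), cups (212,170) and (374,232).

```bash
cat > m.py <<'E'
from h import *
obj={'c_a':(206,211,218,310),'c_b':(428,208,397,138),'c_c':(376,197,355,162),'c_d':(315,209,321,212),'yel':(343,189,325,178),'stack':(267,188,258,235),'cup1':(212,170,185,270),'cup2':(374,232,386,186),'blkbowl':(248,162,216,235),'or':(408,171,353,133)}
def meas(c,u,v,r=24):
    W=world(c); w=W[v-r:v+r+1,u-r:u+r+1].reshape(-1,3); ok=(c['range_z'][v-r:v+r+1,u-r:u+r+1].ravel()>0)
    w=w[ok]; ctr=W[v,u]
    near=w[(np.hypot(*(w-ctr)[:,:2].T)<.055)&(w[:,2]>.02)]
    zt=np.percentile(near[:,2],97); t=near[near[:,2]>zt-.006]
    (x,y),R=cv2.minEnclosingCircle((t[:,:2]*1000).astype(np.float32))
    return np.round([x,y,2*R,zt*1000,len(t)],1), near
if __name__=='__main__':
    for k,(a,b,p,q) in obj.items():
        for n,u,v in(('top',a,b),('scene',p,q)):
            c=dict(np.load('/tmp/%s.npz'%n)); r,near=meas(c,u,v,16 if n=='top' else 26); print(k,n,r)
            if k=='stack':
                for z in (26,40,52,66,78):
                    s=near[(abs(near[:,2]*1000-z)<4)]
                    if len(s)>3:
                        (x,y),R=cv2.minEnclosingCircle((s[:,:2]*1000).astype(np.float32));print('  ',z,x,y,2*R,len(s))
E
python3 m.py
```

```text
c_a top [453.7 354.4  65.4  99.8  40. ]
c_a scene [456.4 357.   67.3  97.9 185. ]
c_b top [ 464.4 -346.7   56.1   88.6   36. ]
c_b scene [ 468.7 -345.2   57.2   86.1   72. ]
c_c top [ 501.4 -184.3   47.2   74.1   36. ]
c_c scene [ 504.7 -183.5   50.2   74.4   74. ]
c_d top [464.4   8.7  38.   63.3  25. ]
c_d scene [467.5  11.5  39.6  62.2  67. ]
yel top [524.1 -77.   65.2 101.7  34. ]
yel scene [525.8 -73.5  66.4  97.6  79. ]
stack top [534.2 168.4  39.6 107.3  95. ]
   26 532.7467651367188 166.3246307373047 66.7649917602539 49
   52 534.0369262695312 167.8477020263672 58.46428680419922 43
   78 533.2786865234375 168.3530731201172 49.6546630859375 43
stack scene [536.6 170.6  41.2 106.6 207. ]
   26 532.96533203125 170.89010620117188 67.18384552001953 165
   40 529.4501953125 175.7312774658203 54.600433349609375 16
   52 535.5406494140625 171.02169799804688 58.51339340209961 134
   66 528.4917602539062 178.9149627685547 43.01072311401367 16
   78 534.2054443359375 170.60061645507812 50.013797760009766 146
cup1 top [593.2 336.7  76.1  53.1  57. ]
cup1 scene [594.1 338.5  79.1  51.6 209. ]
cup2 top [ 392.9 -180.2   73.2   52.9   54. ]
cup2 scene [ 397.1 -179.    78.8   51.7  119. ]
blkbowl top [618.5 230.2  50.   50.8  60. ]
blkbowl scene [620.6 232.5  51.7  47.7 280. ]
or top [ 589.8 -292.    49.4   50.5   86. ]
or scene [ 593.1 -290.7   52.2   47.9  149. ]
```

Both views agree to about 3 mm, and the rim diameters and heights match the four sizes. That makes c_a canister_1, c_b canister_2, c_c canister_3 and c_d canister_4. I'll square up the tool, then move over the stack.

```bash
python3 -m jog '0 0 0 0 0 -0.985 0;0 0 0 0 0 -0.985 0;0 0 0 0 0 0 0'; python3 -m jog '0.154 0.233 0 0 0 0 0;0.154 0.233 0 0 0 0 0;0.154 0.233 0 0 0 0 0;0.154 0.233 0 0 0 0 0;0.154 0.233 0 0 0 0 0;0.154 0.233 0 0 0 0 0;0.154 0.233 0 0 0 0 0;0.154 0.233 0 0 0 0 0;0.154 0.233 0 0 0 0 0;0.154 0.233 0 0 0 0 0'; python3 -m jog '0 0 0 0 0 0 0;0 0 0 0 0 0 0'
```

```text
t: 0.48
ee_pos: [0.2275, 0.6352, 0.2158]
eef_rot: [3.141, -0.002, -0.0]
wrist_force: [0.2, 0.2, 0.5]
opening: 0.0855
grip_force: 0.0
t: 1.72
ee_pos: [0.5362, 0.1679, 0.2164]
eef_rot: [-3.141, 0.007, -0.0]
wrist_force: [0.7, 1.1, -0.4]
opening: 0.0857
grip_force: 0.0
t: 1.98
ee_pos: [0.5355, 0.1692, 0.2161]
eef_rot: [3.142, -0.006, -0.001]
wrist_force: [-0.5, 0.2, 0.0]
opening: 0.0852
grip_force: 0.0
```

```bash
python3 -m jog '0 0 0.2 0 0 0 50;0 0 0.2 0 0 0 50;0 0 0.07 0 0 0 50;0 0 0.07 0 0 0 50;0 0 0 0 0 0 50;0 0 0 0 0 0 50'; python3 -m jog '0 0 0 0 0 0 160;0 0 0 0 0 0 160;0 0 0 0 0 0 160;0 0 0 0 0 0 160;0 0 0 0 0 0 160;0 0 0 0 0 0 160'
python3 - <<'E'
from h import *
c=cap('scene'); cv2.imwrite('pics/g4.png',cv2.resize(c['image'][150:300,170:370,::-1],(800,600)))
E
```

```text
t: 2.72
ee_pos: [0.5362, 0.17, 0.1094]
eef_rot: [-3.141, -0.0, -0.002]
wrist_force: [-0.4, 0.5, 0.2]
opening: 0.0685
grip_force: 0.0
t: 3.48
ee_pos: [0.5355, 0.1695, 0.1083]
eef_rot: [3.142, 0.0, -0.0]
wrist_force: [0.5, 1.1, -0.6]
opening: 0.0318
grip_force: 0.0
```

View pics/g4.png

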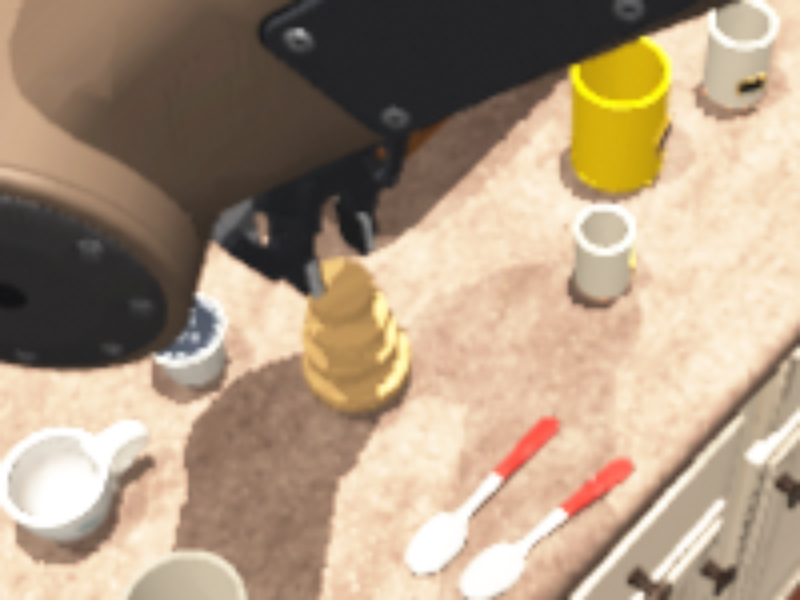

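The fingers closed to 32 mm without touching lid 4, and all four lids are still stacked. I'll measure the fingertips in depth.

Run:
```python
from h import *
c=cap('scene');W=world(c)
s=(slice(195,226),slice(235,266))
im=c['image'][s];w=W[s]*1000
print('cols 235..265, x/y/z of dark(max<75) by row')
for r in range(0,31,2):
    row=[]
    for q in range(0,31,2):
        p=im[r,q].astype(int); row.append(('%s%d,%d,%d'%('D' if p[2]>p[0]*.8 else 'L',*w[r,q])))
    print(195+r,' '.join(row))
```

```text
cols 235..265, x/y/z of dark(max<75) by row
195 L339,316,519 L339,314,516 L340,311,513 L525,196,238 D526,191,233 D525,186,230 D522,184,230 D518,182,232 D526,171,214 D525,168,211 D525,163,206 D522,160,207 D522,155,202 D520,151,199 D520,146,195 D527,135,178
197 L342,315,511 D527,205,239 D526,201,237 D525,197,233 D526,192,227 D523,189,227 D518,187,230 D517,183,227 D517,178,222 D527,167,202 D527,162,198 D529,156,189 D521,156,197 D521,151,192 D524,143,181 L632,56,0
199 D528,209,235 D526,206,235 D525,203,232 D525,198,228 D526,193,221 D523,190,221 D517,189,225 D517,185,222 D518,179,215 L652,84,0 D543,152,166 D534,153,175 D523,156,188 D524,149,180 D524,145,176 L626,62,2
201 D526,212,233 D526,207,229 D525,203,226 D526,198,220 D526,194,216 D524,191,215 D517,190,220 D519,184,212 L650,93,2 L645,90,3 D542,154,161 D536,153,165 D527,154,174 D525,150,173 D525,145,167 L620,68,3
203 L680,126,0 D547,196,191 D541,195,196 D527,199,212 D526,195,209 D522,193,210 D519,190,211 D520,184,204 L645,97,1 L640,94,3 D542,155,154 D534,155,162 D530,152,162 D525,151,166 L530,142,152 L616,72,3
205 L673,131,1 D548,197,1
[... 1496 characters left out ...]
546,172,105 L541,170,106 L538,167,107 L535,163,106 L532,159,103 L529,156,104 L526,152,102 L579,108,0
221 L633,166,2 L630,162,0 L624,160,3 L622,155,0 L537,199,136 D529,199,143 D530,193,135 D525,191,139 L525,187,134 L539,173,104 L534,170,106 L532,166,103 L528,163,105 L524,161,105 L521,157,103 L575,113,0
223 L629,170,0 L625,167,1 D620,164,2 D618,159,-1 D612,157,2 L609,153,0 L544,186,105 D525,193,132 L538,179,103 L535,176,103 L530,174,105 L528,170,103 L524,167,105 L521,164,104 L519,160,101 L527,148,80
225 L624,174,0 L620,171,1 D616,168,1 D612,164,1 L608,161,1 D603,158,3 L540,190,105 L537,187,104 L533,184,105 L529,181,106 L526,178,106 L523,174,105 L520,171,104 L517,167,103 L517,162,96 L523,152,78
```

The camera puts the tips at z≈128, where the pose implies about 83. With a 68 mm opening the fingers clear lids 2 to 4, so going lower is safe. I'll descend a bit and measure the tips again.

```bash
python3 -m jog '0 0 0 0 0 0 40;0 0 0 0 0 0 40;0 0 0 0 0 0 40;0 0 0 0 0 0 40;0 0 0.06 0 0 0 40;0 0 0.07 0 0 0 40;0 0 0 0 0 0 40;0 0 0 0 0 0 40'
cat > tip.py <<'E'
from h import *
import sys
c=cap('scene',sys.argv[1] if len(sys.argv)>1 else None);W=world(c)*1000;im=c['image'].astype(int)
s=arm.state();t=s['ee_pos']*1000;print(np.round(t,1),s['opening'],np.round(s['wrist_force'],1))
near=(abs(W[...,0]-t[0])<35)&(abs(W[...,1]-t[1])<70)&(W[...,2]>20)
grey=(abs(im[...,0]-im[...,2])<.25*im.max(-1)+6)
w=W[near&grey]; 
for sg in(1,-1):
    q=w[(w[:,1]-t[1])*sg>0]; q=q[np.argsort(q[:,2])]; print(sg,len(q),q[:12:3].round(0).tolist())
E
python3 tip.py d4.png
```

```text
t: 4.58
ee_pos: [0.5356, 0.1694, 0.0821]
eef_rot: [3.141, 0.0, -0.001]
wrist_force: [0.1, 0.6, 0.2]
opening: 0.0722
grip_force: 0.0
[535.7 169.6  82.4] 0.07195326445440514 [0.6 0.7 0.5]
1 1378 [[506.0, 170.0, 27.0], [526.0, 212.0, 112.0], [529.0, 217.0, 115.0], [530.0, 216.0, 118.0]]
-1 812 [[508.0, 161.0, 26.0], [506.0, 163.0, 27.0], [509.0, 159.0, 28.0], [520.0, 153.0, 51.0]]
```

View pics/d4.png

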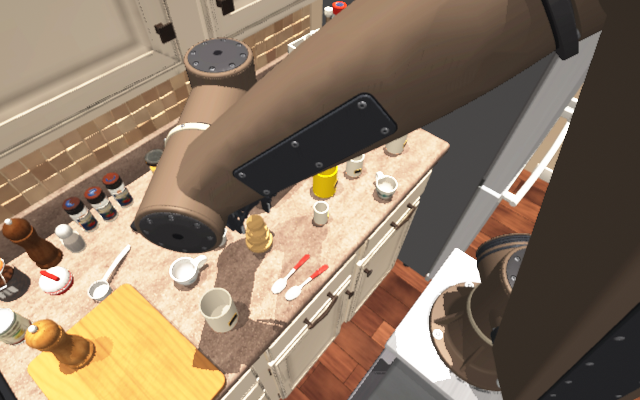

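Tips are at z≈112 with the TCP at 82, so the tips really sit about 45 mm higher than stated. I'll go by the measured offset: 20 mm further down, then close.

```bash
python3 -m jog '0 0 0.05 0 0 0 40;0 0 0.05 0 0 0 40;0 0 0 0 0 0 40;0 0 0 0 0 0 90;0 0 0 0 0 0 160;0 0 0 0 0 0 160;0 0 0 0 0 0 160;0 0 0 0 0 0 160;0 0 0 0 0 0 160'; python3 tip.py
```

```text
t: 5.75
ee_pos: [0.536, 0.1697, 0.0628]
eef_rot: [-3.141, -0.0, -0.002]
wrist_force: [-0.3, 0.8, 5.8]
opening: 0.0394
grip_force: 60.5
[536.  169.8  62.8] 0.03935673771901279 [ 0.9 -0.1  6. ]
1 1215 [[503.0, 172.0, 27.0], [530.0, 197.0, 85.0], [526.0, 194.0, 86.0], [537.0, 203.0, 89.0]]
-1 757 [[521.0, 145.0, 26.0], [505.0, 167.0, 28.0], [507.0, 158.0, 29.0], [527.0, 143.0, 51.0]]
```

Lid 4 is held at 60 N. I'll lift it and carry it over canister_4, using the same-camera offset of (-69.5, -159.5) mm.

```bash
python3 -m jog '0 0 -0.05 0 0 0 160;0 0 -0.15 0 0 0 160;0 0 -0.1 0 0 0 160;-0.087 0.2 0 0 0 0 160;-0.087 0.2 0 0 0 0 160;-0.087 0.2 0 0 0 0 160;-0.087 0.2 0 0 0 0 160;0 0 0 0 0 0 160;0 0 0 0 0 0 160'
cat > look.py <<'E'
# measure given height bands near a point: name x y zlo zhi (mm)
from h import *
import sys
x,y,a,b=map(float,sys.argv[1:5])
for n in('top','scene'):
    W=world(cap(n))*1000;m=(np.hypot(W[...,0]-x,W[...,1]-y)<50)&(W[...,2]>a)&(W[...,2]<b)
    w=W[m]
    if len(w)>5: (u,v),r=cv2.minEnclosingCircle(w[:,:2].astype(np.float32));print(n,len(w),round(u,1),round(v,1),round(2*r,1),'z',np.percentile(w[:,2],[5,50,95]).round(1))
s=arm.state();print(np.round(s['ee_pos']*1000,1),s['opening'],np.round(s['wrist_force'],1))
E
python3 - <<'E'
from h import *
c=cap('scene');cv2.imwrite('pics/p4.png',cv2.resize(c['image'][120:300,220:420,::-1],(666,600)))
E
```

```text
t: 6.92
ee_pos: [0.4662, 0.0095, 0.1227]
eef_rot: [-3.141, 0.001, -0.001]
wrist_force: [-0.7, -0.5, 0.1]
opening: 0.0393
grip_force: 60.4
```

View pics/p4.png

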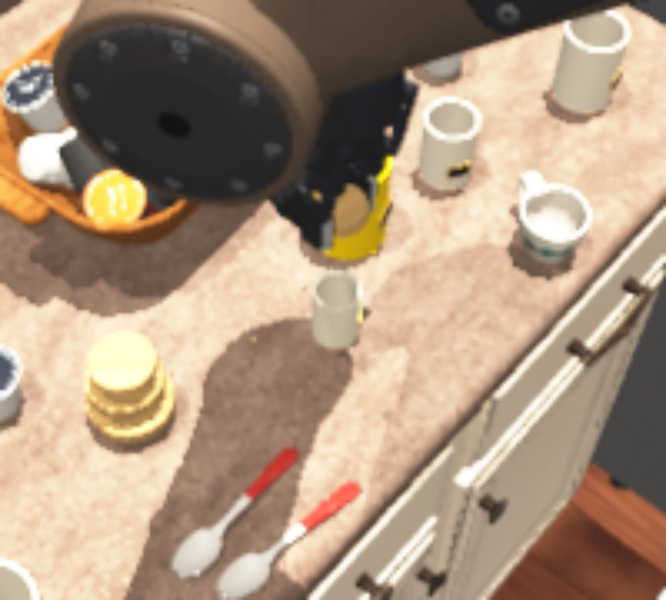

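Lid 4 is held at crop (350,210) over canister_4 at crop (338,300), and three lids remain in the stack. Lowering, with the last stretch slow.

```bash
python3 -m jog '0 0 0.15 0 0 0 160;0 0 0.15 0 0 0 160;0 0 0.07 0 0 0 160;0 0 0.02 0 0 0 160;0 0 0.02 0 0 0 160;0 0 0.015 0 0 0 160;0 0 0.01 0 0 0 160;0 0 0 0 0 0 160'; python3 look.py 466 10 64 95
```

```text
t: 7.98
ee_pos: [0.466, 0.0095, 0.0355]
eef_rot: [-3.141, 0.0, -0.001]
wrist_force: [0.2, -0.1, -0.1]
opening: 0.0391
grip_force: 60.4
scene 189 463.1 11.0 67.1 z [66.7 78.  90.2]
[466.1   9.5  35.5] 0.03906829207908393 [-0.3 -0.4  0.1]
```

```bash
python3 -m jog '0 0 0.007 0 0 0 160;0 0 0 0 0 0 160'; python3 -m jog '0 0 0.007 0 0 0 160;0 0 0 0 0 0 160'
```

```text
t: 8.32
ee_pos: [0.4659, 0.0094, 0.0339]
eef_rot: [3.142, -0.0, -0.0]
wrist_force: [-0.6, 0.3, 0.2]
opening: 0.0389
grip_force: 60.4
t: 8.57
ee_pos: [0.4663, 0.0096, 0.0328]
eef_rot: [-3.141, -0.0, -0.001]
wrist_force: [-0.9, 0.6, 4.9]
opening: 0.0388
grip_force: 60.9
```

Contact at 32.8 mm, where I predicted 33. Release, lift, and check the lid and the stack.

```bash
python3 -m jog '0 0 0 0 0 0 60;0 0 0 0 0 0 60;0 0 0 0 0 0 60;0 0 0 0 0 0 60;0 0 -0.1 0 0 0 60;0 0 -0.2 0 0 0 60;0 0 -0.2 0 0 0 60;0.084 -0.2 0 0 0 0 60;0.084 -0.2 0 0 0 0 60'; python3 look.py 466 10 66 90;python3 look.py 534 169.5 70 95
```

```text
t: 9.7
ee_pos: [0.5002, 0.0904, 0.1335]
eef_rot: [-3.14, 0.002, -0.003]
wrist_force: [0.4, -0.2, 0.1]
opening: 0.0652
grip_force: 0.0
top 125 464.9 9.4 40.4 z [68.2 73.8 79.1]
scene 186 467.4 10.1 42.7 z [67.8 74.9 77. ]
[501.4  92.4 132.7] 0.06555849773464364 [-1.1 -0.9  0.2]
scene 318 533.4 170.7 51.2 z [73.6 78.9 81.3]
[499.3  89.9 132.1] 0.06519780953505948 [-0.  -0.7 -0.1]
```

```bash
python3 -m jog '0.083 -0.2 0 0 0 0 40;0.083 -0.2 0 0 0 0 40;0 0 0 0 0 0 40;0 0 0.2 0 0 0 40;0 0 0.2 0 0 0 40;0 0 0.08 0 0 0 40;0 0 0 0 0 0 40;0 0 0 0 0 0 40'; python3 -m jog '0 0 0 0 0 0 80;0 0 0 0 0 0 140;0 0 0 0 0 0 140;0 0 0 0 0 0 140;0 0 0 0 0 0 140'
```

```text
t: 10.9
ee_pos: [0.5336, 0.1697, 0.0379]
eef_rot: [-3.141, -0.0, -0.003]
wrist_force: [1.0, -0.6, -0.6]
opening: 0.0723
grip_force: 0.0
t: 11.52
ee_pos: [0.5334, 0.1699, 0.0381]
eef_rot: [-3.141, -0.001, -0.003]
wrist_force: [-2.0, -0.8, 7.4]
opening: 0.0484
grip_force: 60.7
```

Lid 3 gripped. Lift it high over the yellow canister and carry it to canister_3.

```bash
python3 -m jog '0 0 -0.05 0 0 0 140;0 0 -0.25 0 0 0 140;0 0 -0.3 0 0 0 140'; python3 -m jog '-0.0214 0.2525 0 0 0 0 140;-0.0214 0.2525 0 0 0 0 140;-0.0214 0.2525 0 0 0 0 140;-0.0214 0.2525 0 0 0 0 140;-0.0214 0.2525 0 0 0 0 140;-0.0214 0.2525 0 0 0 0 140;-0.0214 0.2525 0 0 0 0 140;0 0 0 0 0 0 140;0 0 0 0 0 0 140'
python3 - <<'E'
from h import *
c=cap('scene');cv2.imwrite('pics/p3.png',cv2.resize(c['image'][100:250,270:470,::-1],(800,600)))
E
python3 look.py 534 169 20 60
```

```text
t: 11.9
ee_pos: [0.532, 0.1691, 0.1577]
eef_rot: [3.14, 0.0, -0.003]
wrist_force: [0.8, 0.7, -0.8]
opening: 0.0485
grip_force: 61.9
t: 13.02
ee_pos: [0.5027, -0.1841, 0.1569]
eef_rot: [-3.141, 0.002, -0.001]
wrist_force: [-0.4, 0.3, 0.3]
opening: 0.0482
grip_force: 62.0
top 327 533.2 167.6 67.8 z [22.9 50.4 56.6]
scene 623 533.7 170.5 67.2 z [24.3 52.  55. ]
[ 503.1 -183.1  156.8] 0.048140924503188534 [0.3 0.1 0. ]
```

View pics/p3.png

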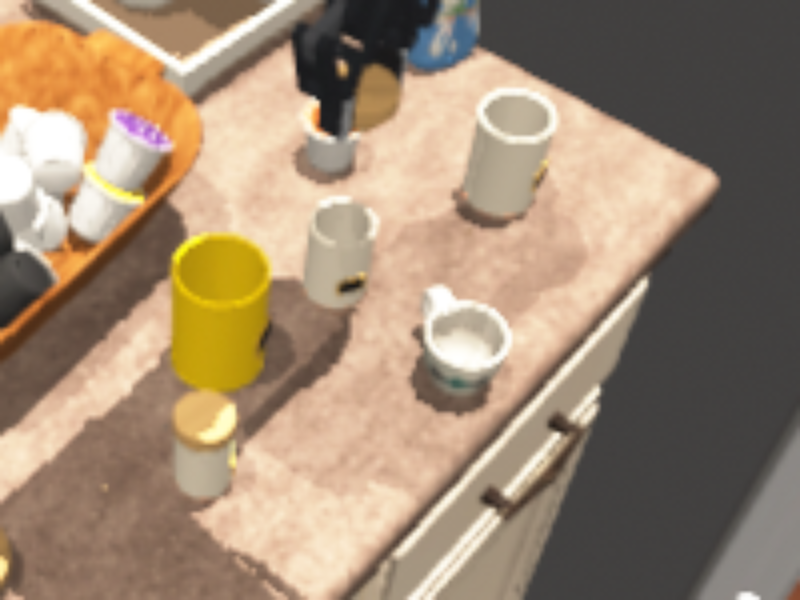

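Canister_4 is closed, at crop (205,420). Lid 3, at crop (375,97), hangs over canister_3 at crop (340,240). Lowering.

```bash
python3 -m jog '0 0 0.2 0 0 0 140;0 0 0.15 0 0 0 140;0 0 0.1 0 0 0 140;0 0 0.04 0 0 0 140;0 0 0.02 0 0 0 140;0 0 0.02 0 0 0 140;0 0 0.01 0 0 0 140;0 0 0 0 0 0 140'; python3 -m jog '0 0 0.007 0 0 0 140;0 0 0 0 0 0 140'
```

```text
t: 14.18
ee_pos: [0.5029, -0.184, 0.0487]
eef_rot: [-3.142, 0.0, -0.001]
wrist_force: [0.0, -0.4, -0.5]
opening: 0.0482
grip_force: 61.9
t: 14.42
ee_pos: [0.5028, -0.184, 0.0472]
eef_rot: [-3.142, 0.0, -0.0]
wrist_force: [-0.1, 0.5, -0.4]
opening: 0.0483
grip_force: 61.9
```

```bash
python3 -m jog '0 0 0.007 0 0 0 140;0 0 0 0 0 0 140'; python3 -m jog '0 0 0.003 0 0 0 140;0 0 0 0 0 0 140'
```

```text
t: 14.68
ee_pos: [0.5032, -0.1841, 0.0461]
eef_rot: [3.141, 0.001, 0.001]
wrist_force: [-0.4, -0.2, 3.5]
opening: 0.0484
grip_force: 62.2
t: 14.92
ee_pos: [0.5033, -0.1841, 0.046]
eef_rot: [3.141, 0.001, 0.002]
wrist_force: [-2.0, 1.5, 10.0]
opening: 0.0482
grip_force: 62.7
```

Seated. Release and return to the stack for lid 2.

```bash
python3 -m jog '0 0 0 0 0 0 30;0 0 0 0 0 0 30;0 0 0 0 0 0 30;0 0 0 0 0 0 30;0 0 -0.1 0 0 0 30;0 0 -0.22 0 0 0 30;0 0 -0.22 0 0 0 30'; python3 -m jog '0.0214 -0.2525 0 0 0 0 20;0.0214 -0.2525 0 0 0 0 20;0.0214 -0.2525 0 0 0 0 20;0.0214 -0.2525 0 0 0 0 20;0.0214 -0.2525 0 0 0 0 20;0.0214 -0.2525 0 0 0 0 20;0.0214 -0.2525 0 0 0 0 20;0 0 0 0 0 0 20;0 0 0 0 0 0 20'; python3 look.py 503 -184 78 100; python3 look.py 534 169 46 62; python3 look.py 534 169 20 35
```

```text
t: 15.8
ee_pos: [0.5024, -0.184, 0.154]
eef_rot: [3.142, 0.0, -0.002]
wrist_force: [0.4, -1.1, -0.5]
opening: 0.0757
grip_force: 0.0
t: 16.92
ee_pos: [0.5324, 0.1695, 0.1527]
eef_rot: [3.141, 0.001, -0.001]
wrist_force: [0.2, -1.0, -0.4]
opening: 0.0788
grip_force: 0.0
top 196 502.4 -184.6 50.7 z [80.1 85.1 91.5]
scene 214 505.9 -180.9 51.1 z [79.8 86.7 89.2]
[532.5 168.6 153. ] 0.07869153489199499 [-0.2  0.2 -0.3]
top 90 524.1 164.0 50.6 z [47.2 53.  57.5]
scene 410 536.3 170.8 58.8 z [49.6 53.1 55.4]
[532.7 168.5 153.2] 0.07868055018244446 [ 0.1 -0.1 -0.6]
top 54 528.2 166.7 65.5 z [21.1 25.4 31.2]
scene 179 534.1 170.2 67.3 z [22.9 26.9 29.4]
[532.8 168.7 153.3] 0.07892576414566718 [-0.6 -0.2 -0.1]
```

```bash
python3 -m jog '0.01 0 0.25 0 0 0 20;0 0 0.25 0 0 0 20;0 0 0.15 0 0 0 20;0 0 0.055 0 0 0 20;0 0 0 0 0 0 20;0 0 0 0 0 0 20'; python3 -m jog '0 0 0 0 0 0 60;0 0 0 0 0 0 120;0 0 0 0 0 0 120;0 0 0 0 0 0 120;0 0 0 0 0 0 120'
```

```text
t: 17.98
ee_pos: [0.5357, 0.17, 0.0135]
eef_rot: [-3.14, -0.0, -0.003]
wrist_force: [0.5, 0.4, 0.5]
opening: 0.0788
grip_force: 0.0
t: 18.6
ee_pos: [0.5354, 0.1699, 0.0137]
eef_rot: [-3.141, -0.001, -0.003]
wrist_force: [-2.5, -1.1, 8.4]
opening: 0.0573
grip_force: 62.3
```

Lid 2 gripped. Carry it to canister_2.

```bash
python3 -m jog '0 0 -0.05 0 0 0 120;0 0 -0.3 0 0 0 120;0 0 -0.3 0 0 0 120'; python3 -m jog '-0.0345 0.258 0 0 0 0 120;-0.0345 0.258 0 0 0 0 120;-0.0345 0.258 0 0 0 0 120;-0.0345 0.258 0 0 0 0 120;-0.0345 0.258 0 0 0 0 120;-0.0345 0.258 0 0 0 0 120;-0.0345 0.258 0 0 0 0 120;-0.0345 0.258 0 0 0 0 120;-0.0345 0.258 0 0 0 0 120;-0.0345 0.258 0 0 0 0 120'; python3 -m jog '0 0 0 0 0 0 120;0 0 0 0 0 0 120';python3 - <<'E'
from h import *
c=cap('scene');cv2.imwrite('pics/p2.png',cv2.resize(c['image'][60:240,270:510,::-1],(800,600)))
E
python3 look.py 534 169 18 40
```

```text
t: 18.98
ee_pos: [0.5344, 0.1692, 0.144]
eef_rot: [3.141, 0.0, -0.001]
wrist_force: [1.4, 1.0, -0.4]
opening: 0.0571
grip_force: 64.2
t: 20.23
ee_pos: [0.4654, -0.3482, 0.143]
eef_rot: [3.141, 0.0, 0.002]
wrist_force: [1.5, 0.3, -0.2]
opening: 0.0571
grip_force: 64.1
t: 20.48
ee_pos: [0.4654, -0.3466, 0.1423]
eef_rot: [-3.141, 0.002, -0.0]
wrist_force: [-0.1, 0.3, -0.5]
opening: 0.0569
grip_force: 64.2
top 329 533.0 167.9 68.4 z [20.5 25.5 31.4]
scene 528 535.3 170.3 69.2 z [23.2 27.1 29.5]
[ 466.  -345.6  142.5] 0.056935205938459445 [ 0.2 -0.5 -0.3]
```

View pics/p2.png

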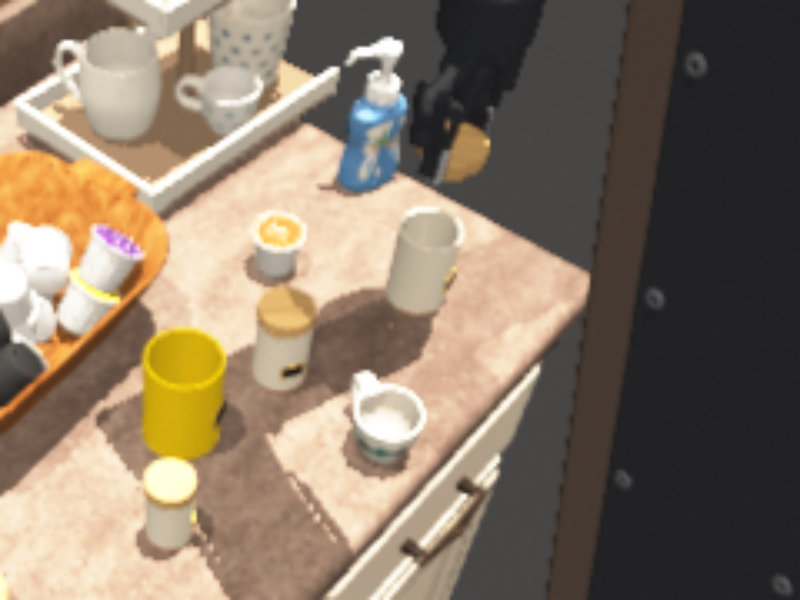

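Canisters 3 at crop (285,310) and 4 at crop (170,490) are closed flat, and lid 2 is over canister_2 at crop (425,250). Lowering.

```bash
python3 -m jog '0.002 0 0.2 0 0 0 120;0 0 0.1 0 0 0 120;0 0 0.05 0 0 0 120;0 0 0.025 0 0 0 120;0 0 0.02 0 0 0 120;0 0 0.007 0 0 0 120;0 0 0 0 0 0 120'; python3 -m jog '0 0 0.007 0 0 0 120;0 0 0 0 0 0 120'
```

```text
t: 21.5
ee_pos: [0.4675, -0.3474, 0.0637]
eef_rot: [3.14, 0.001, 0.005]
wrist_force: [-2.0, 0.9, 7.2]
opening: 0.057
grip_force: 68.6
t: 21.75
ee_pos: [0.4682, -0.348, 0.0632]
eef_rot: [3.138, 0.002, 0.007]
wrist_force: [-1.9, -0.6, 11.7]
opening: 0.0572
grip_force: 71.2
```

```bash
python3 -m jog '0 0 0.005 0 0 0 120;0 0 0 0 0 0 120';python3 -m jog '0 0 0.003 0 0 0 120;0 0 0 0 0 0 120'
```

```text
t: 22.0
ee_pos: [0.4687, -0.3485, 0.0629]
eef_rot: [3.138, 0.002, 0.009]
wrist_force: [-2.3, -1.7, 16.0]
opening: 0.0568
grip_force: 73.0
t: 22.25
ee_pos: [0.469, -0.3488, 0.0628]
eef_rot: [3.137, 0.003, 0.01]
wrist_force: [-3.5, -2.8, 18.0]
opening: 0.057
grip_force: 74.0
```

Contact came about 3 mm early and the tool was pushed sideways. I'll look before pressing further.

```bash
python3 look.py 467 -346 88 108
python3 - <<'E'
from h import *
c=cap('scene');cv2.imwrite('pics/q2.png',cv2.resize(c['image'][80:180,350:470,::-1],(720,600)))
W=world(c)*1000;m=(np.hypot(W[...,0]-467,W[...,1]+346)<34);im=c['image'].astype(int)
# cream canister points: outer wall -> centre by circle fit at mid heights
w=W[m&(W[...,2]>20)&(W[...,2]<70)&(im[...,0]>90)]
from scipy.optimize import least_squares
r=least_squares(lambda p:np.hypot(w[:,0]-p[0],w[:,1]-p[1])-28.5,[467,-346],loss='soft_l1');print(len(w),r.x,np.std(r.fun))
c=dict(np.load('/tmp/scene.npz'));W=world(c)*1000;im=c['image'].astype(int);m=(np.hypot(W[...,0]-467,W[...,1]+346)<34)
w=W[m&(W[...,2]>20)&(W[...,2]<70)&(im[...,0]>90)]
r=least_squares(lambda p:np.hypot(w[:,0]-p[0],w[:,1]-p[1])-28.5,[467,-346],loss='soft_l1');print('before',len(w),r.x)
E
```

```text
top 30 447.7 -336.6 29.9 z [ 89.9 100.7 105.8]
scene 191 468.9 -342.2 82.5 z [ 91.5 101.7 105.4]
[ 469.  -348.7   62.8] 0.05670882078424271 [-2.5 -1.3 17.3]
243 [ 470.17898581 -348.46019397] 1.4156430813351393
before 315 [ 468.98305296 -346.48212621]
```

View pics/q2.png

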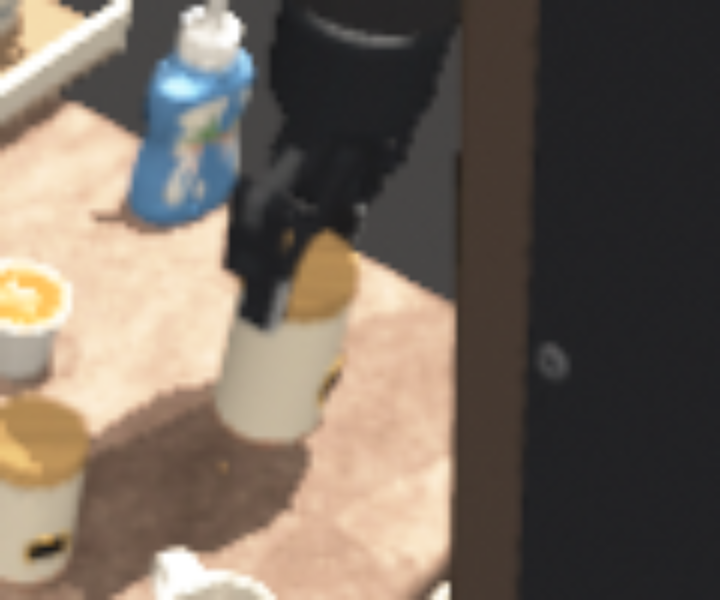

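```bash
cat > plane.py <<'E'
from h import *
import sys
x,y,z0,z1=map(float,sys.argv[1:5])
for n in('scene','top'):
    c=cap(n);W=world(c)*1000;im=c['image'].astype(int)
    m=(np.hypot(W[...,0]-x,W[...,1]-y)<33)&(W[...,2]>z0)&(W[...,2]<z1)&(im[...,0]>1.35*im[...,2])&(im[...,0]>70)
    w=W[m]
    if len(w)<8: print(n,len(w));continue
    o=w.mean(0)
    for _ in range(5):
        k=np.linalg.lstsq(np.c_[w[:,:2]-o[:2],np.ones(len(w))],w[:,2],rcond=None)[0]; r=w[:,2]-np.c_[w[:,:2]-o[:2],np.ones(len(w))]@k; w2=w[abs(r)<3]; w=w2 if len(w2)>8 else w
    print(n,len(w),'slope deg x,y',np.degrees(np.arctan(k[:2])).round(1),'z at centre',(k[2]+k[0]*(x-o[0])+k[1]*(y-o[1])).round(1),'x',w[:,0].min().round(),w[:,0].max().round(),'y',w[:,1].min().round(),w[:,1].max().round())
E
python3 plane.py 469 -347 92 112; echo c3; python3 plane.py 503 -184 80 96; echo c4; python3 plane.py 466 10 68 84
```

```text
scene 101 slope deg x,y [ 1.3 -2.8] z at centre 102.2 x 443.0 487.0 y -376.0 -318.0
top 18 slope deg x,y [ 1.1 -1.7] z at centre 100.2 x 438.0 454.0 y -351.0 -323.0
c3
scene 174 slope deg x,y [ 0.3 -1.4] z at centre 87.2 x 481.0 529.0 y -205.0 -158.0
top 0
c4
scene 32 slope deg x,y [ 1.3 -7.3] z at centre 72.9 x 447.0 487.0 y -9.0 33.0
top 7
```

Lid 2 is level but about 2.5 mm proud, rubbing on one side of the mouth, apparently the +x side. I'll back off, shift 2 mm in -x, and try again.

```bash
python3 -m jog '0 0 -0.025 0 0 0 120;0 0 0 0 0 0 120'; python3 -m jog '-0.01 0 0 0 0 0 120;0 0 0 0 0 0 120';python3 -m jog '0 0 0.012 0 0 0 120;0 0 0 0 0 0 120'; python3 -m jog '0 0 0.007 0 0 0 120;0 0 0 0 0 0 120'
```

```text
t: 22.95
ee_pos: [0.4666, -0.3467, 0.0645]
eef_rot: [3.141, -0.0, 0.002]
wrist_force: [-0.4, -0.5, 0.4]
opening: 0.0568
grip_force: 65.0
t: 23.2
ee_pos: [0.4651, -0.347, 0.0642]
eef_rot: [3.141, 0.001, 0.003]
wrist_force: [2.2, -1.9, 3.8]
opening: 0.0572
grip_force: 66.2
t: 23.45
ee_pos: [0.4636, -0.3464, 0.0608]
eef_rot: [-3.141, 0.0, 0.002]
wrist_force: [1.0, -2.5, 0.2]
opening: 0.057
grip_force: 65.3
t: 23.7
ee_pos: [0.4642, -0.347, 0.0601]
eef_rot: [3.141, 0.0, -0.0]
wrist_force: [-0.4, -3.4, 4.6]
opening: 0.0569
grip_force: 65.6
```

```bash
python3 -m jog '0 0 0.004 0 0 0 120;0 0 0 0 0 0 120'; python3 plane.py 466 -347 90 110
```

```text
t: 23.95
ee_pos: [0.4643, -0.3473, 0.0599]
eef_rot: [3.14, 0.0, 0.001]
wrist_force: [-1.1, -5.4, 7.3]
opening: 0.0568
grip_force: 65.9
scene 105 slope deg x,y [ 1.4 -0.4] z at centre 99.5 x 437.0 482.0 y -375.0 -319.0
top 16 slope deg x,y [12.3  9.2] z at centre 101.3 x 435.0 448.0 y -355.0 -326.0
```

It dropped to the home height: top at 99.5, as expected. Release, and fetch lid 1.

```bash
python3 -m jog '0 0 -0.005 0 0 0 20;0 0 0 0 0 0 10;0 0 0 0 0 0 10;0 0 0 0 0 0 10;0 0 0 0 0 0 10;0 0 -0.1 0 0 0 0;0 0 -0.2 0 0 0 0;0 0 -0.15 0 0 0 0'; python3 -m jog '0.0349 -0.2575 0 0 0 0 0;0.0349 -0.2575 0 0 0 0 0;0.0349 -0.2575 0 0 0 0 0;0.0349 -0.2575 0 0 0 0 0;0.0349 -0.2575 0 0 0 0 0;0.0349 -0.2575 0 0 0 0 0;0.0349 -0.2575 0 0 0 0 0;0.0349 -0.2575 0 0 0 0 0;0.0349 -0.2575 0 0 0 0 0;0.0349 -0.2575 0 0 0 0 0'; python3 -m jog '0 0 0 0 0 0 0;0 0 0 0 0 0 0'; python3 plane.py 466 -347 90 110; python3 look.py 466 -347 90 110; python3 tip.py
```

```text
t: 25.05
ee_pos: [0.4644, -0.3466, 0.1516]
eef_rot: [3.141, 0.0, 0.001]
wrist_force: [0.7, -0.5, -0.2]
opening: 0.0856
grip_force: 0.0
t: 26.3
ee_pos: [0.5339, 0.1703, 0.1503]
eef_rot: [-3.141, -0.0, -0.0]
wrist_force: [0.6, 0.2, -0.1]
opening: 0.0853
grip_force: 0.0
t: 26.55
ee_pos: [0.5336, 0.1685, 0.1498]
eef_rot: [3.141, 0.001, -0.001]
wrist_force: [-0.5, -0.6, 0.5]
opening: 0.0852
grip_force: 0.0
scene 43 slope deg x,y [ 3.5 -3.4] z at centre 97.5 x 438.0 491.0 y -376.0 -317.0
top 19 slope deg x,y [-1.6 -0.4] z at centre 97.8 x 435.0 492.0 y -372.0 -320.0
top 273 462.9 -347.6 59.8 z [ 92.7  97.4 103.7]
scene 232 464.7 -344.9 60.5 z [ 92.8  99.  101.3]
[533.9 167.5 150.3] 0.0855016028037622 [0.3 0.7 0.3]
[533.9 167.6 150.3] 0.08547257265207377 [-1.4 -0.1 -0.2]
1 1926 [[517.0, 170.0, 24.0], [567.0, 174.0, 26.0], [561.0, 172.0, 27.0], [557.0, 169.0, 27.0]]
-1 741 [[561.0, 166.0, 24.0], [510.0, 166.0, 26.0], [521.0, 148.0, 26.0], [562.0, 154.0, 26.0]]
```

Lid 2 is flat, top at about 98. Now lid 1.

```bash
python3 -m jog '0 0 0.25 0 0 0 0;0 0 0.25 0 0 0 0;0 0 0.15 0 0 0 0;0 0 0.1 0 0 0 0;0 0 0.05 0 0 0 0;0 0 0 0 0 0 0;0 0 0 0 0 0 0'; python3 tip.py
```

```text
t: 27.68
ee_pos: [0.5346, 0.1687, -0.009]
eef_rot: [-3.141, 0.0, -0.002]
wrist_force: [-0.2, 0.3, 0.1]
opening: 0.0856
grip_force: 0.0
[534.6 168.8  -8.9] 0.0852557784301714 [0.2 0.6 0.8]
1 843 [[531.0, 218.0, 21.0], [525.0, 213.0, 26.0], [524.0, 216.0, 30.0], [529.0, 221.0, 32.0]]
-1 578 [[536.0, 126.0, 22.0], [526.0, 125.0, 27.0], [526.0, 124.0, 30.0], [530.0, 127.0, 34.0]]
```

```bash
python3 -m jog '0 0 0.02 0 0 0 0;0 0 0 0 0 0 20;0 0 0 0 0 0 100;0 0 0 0 0 0 100;0 0 0 0 0 0 100;0 0 0 0 0 0 100;0 0 0 0 0 0 100'; python3 -m jog '0 0 -0.05 0 0 0 100;0 0 -0.2 0 0 0 100;0 0 -0.3 0 0 0 100;0 0 -0.12 0 0 0 100;0 0 0 0 0 0 100;0 0 0 0 0 0 100'
```

```text
t: 28.6
ee_pos: [0.5341, 0.1685, -0.0132]
eef_rot: [-3.142, -0.001, -0.001]
wrist_force: [-1.9, 0.2, 5.4]
opening: 0.0658
grip_force: 65.5
t: 29.35
ee_pos: [0.5333, 0.1682, 0.1196]
eef_rot: [3.141, -0.0, -0.001]
wrist_force: [0.2, 0.3, -1.4]
opening: 0.0658
grip_force: 67.0
```

```bash
python3 -m jog '-0.0989 -0.2334 0 0 0 0 100;-0.0989 -0.2334 0 0 0 0 100;-0.0989 -0.2334 0 0 0 0 100;-0.0989 -0.2334 0 0 0 0 100;0 0 0 0 0 0 100;0 0 0 0 0 0 100'; python3 -m jog '0 0 0.1 0 0 0 100;0 0 0.05 0 0 0 100;0 0 0.035 0 0 0 100;0 0 0.02 0 0 0 100;0 0 0.02 0 0 0 100;0 0 0 0 0 0 100'; python3 -m jog '0 0 0.007 0 0 0 100;0 0 0 0 0 0 100'
```

```text
t: 30.1
ee_pos: [0.4541, 0.3546, 0.1187]
eef_rot: [3.139, 0.001, -0.003]
wrist_force: [0.3, -1.4, -1.4]
opening: 0.0655
grip_force: 67.1
t: 30.85
ee_pos: [0.4548, 0.3552, 0.0751]
eef_rot: [3.142, 0.0, -0.0]
wrist_force: [-0.1, 0.8, -0.5]
opening: 0.0658
grip_force: 67.1
t: 31.1
ee_pos: [0.4549, 0.3554, 0.0739]
eef_rot: [-3.141, -0.0, -0.0]
wrist_force: [-0.1, 0.4, -0.5]
opening: 0.0661
grip_force: 67.1
```

```bash
python3 -m jog '0 0 0.007 0 0 0 100;0 0 0 0 0 0 100'; python3 -m jog '0 0 0.006 0 0 0 100;0 0 0 0 0 0 100'; python3 -m jog '0 0 0.004 0 0 0 100;0 0 0 0 0 0 100'
```

```text
t: 31.35
ee_pos: [0.4549, 0.3553, 0.0723]
eef_rot: [-3.141, -0.0, -0.0]
wrist_force: [0.7, 0.0, -0.9]
opening: 0.0662
grip_force: 67.2
t: 31.6
ee_pos: [0.4549, 0.3553, 0.0711]
eef_rot: [-3.141, -0.0, -0.0]
wrist_force: [-0.4, 0.9, -1.0]
opening: 0.0663
grip_force: 67.4
t: 31.85
ee_pos: [0.4549, 0.3554, 0.0708]
eef_rot: [-3.141, -0.0, -0.001]
wrist_force: [-2.1, 0.8, 4.2]
opening: 0.066
grip_force: 67.7
```

Home at 70.8 mm, as predicted. Release, back off clear of everything, and check all four.

```bash
python3 -m jog '0 0 0 0 0 0 0;0 0 0 0 0 0 0;0 0 0 0 0 0 0;0 0 0 0 0 0 0;0 0 -0.1 0 0 0 0;0 0 -0.25 0 0 0 0;0 0 -0.25 0 0 0 0'; python3 -m jog '-0.13 -0.22 0 0 0 0 0;-0.13 -0.22 0 0 0 0 0;-0.13 -0.22 0 0 0 0 0;-0.13 -0.22 0 0 0 0 0;0 0 0 0 0 0 0;0 0 0 0 0 0 0'; for a in "455 355.5 104 122" "465 -347 92 110" "503 -184 80 98" "466 10 68 86"; do echo $a; python3 look.py $a; done
python3 - <<'E'
from h import *
c=cap('scene','end.png')
c=cap('top');from m import meas
print(meas(c,212,170,16)[0],meas(c,374,232,16)[0])
E
```

```text
t: 32.72
ee_pos: [0.4546, 0.3549, 0.1914]
eef_rot: [3.141, 0.0, -0.001]
wrist_force: [0.8, 0.7, 0.0]
opening: 0.0851
grip_force: 0.0
t: 33.48
ee_pos: [0.3506, 0.531, 0.1899]
eef_rot: [3.141, 0.001, -0.0]
wrist_force: [1.4, -1.3, 0.1]
opening: 0.0855
grip_force: 0.0
455 355.5 104 122
top 349 454.6 354.2 67.7 z [105.4 109.9 115.1]
scene 887 455.4 356.5 68.4 z [108.2 110.9 113.1]
[351.2 530.4 190.3] 0.08553845947369763 [ 0.4 -0.2  0.7]
465 -347 92 110
top 263 463.4 -347.4 59.0 z [ 93.1  98.  103.1]
scene 243 465.7 -345.3 61.6 z [ 94.8  99.4 101.7]
[351.5 530.4 190.6] 0.08541038724661144 [-0.4 -0.4 -0.5]
503 -184 80 98
top 186 502.5 -184.7 50.2 z [81.  85.7 91.3]
scene 201 505.5 -181.9 50.6 z [82.5 87.1 89.7]
[351.4 530.6 190.6] 0.08581452324092302 [-0.1 -0.1 -0.7]
466 10 68 86
top 115 465.0 9.1 39.9 z [69.6 73.6 79.1]
scene 183 466.9 11.3 40.8 z [70.1 75.1 77.2]
[351.2 530.8 190.5] 0.08541474888890813 [-0.3  0.  -0.4]
[591.7 336.9  75.7  53.6  41. ] [ 395.  -182.    77.4   53.5   48. ]
```

View pics/end.png

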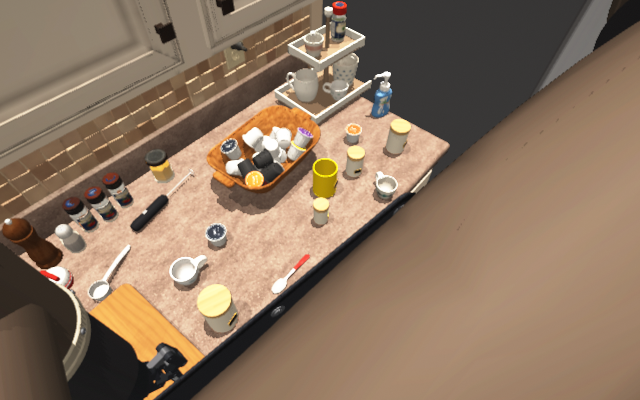

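All four canisters are closed flat: tops measure about 110, 98, 86 and 74 mm, as they should. They are at (215,300), (399,127), (356,154) and (321,205). The cups are at (185,270) and (386,186), unmoved, and the arm touches nothing.

```bash
python3 -c "
from rig import arm
print(arm.hand_in())"
```

```text
the job is handed in; nothing more can be done
None
```

Handed in at about 34 s: all four canisters carry their own lids, and the tops measure level at seated height; canister_2 shifted a few millimetres while its lid was being seated, and the cups and the yellow look-alike were left alone.

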